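# Press a furniture glide home with the hand-lever press

### The job

Slide the wooden rail along the channel of the lever press until its nose is fully home against the end stop, so that the glide that still stands proud is under the ram. Then push the press's lever down to its stop so that the glide is pressed tight onto the wood, and let the lever come all the way back up, leaving the rail home in the channel. Leave the finished rail, the tape roll and the glue bottle where they are.

Things in the scene. Friction and masses are not known exactly. Their poses are not given: they have to be found in the camera images.
- press: fixed hand-lever press: teal cast C-frame 215 mm tall on a plywood board 18 mm thick. Origin on the table straight below the ram's axis; x points from the open front to the column (away from the robot, +-0.2 rad), y left along the guide channel, z up. Board: x -0.075 to 0.120, y -0.11 to 0.17. Head: x -0.031 to 0.109, y +-0.034, z 0.140 to 0.210, ram's nuts above to 0.28
- end_stop (a point): middle of the face of the dark wooden end stop (24 mm high) that closes the right end of the channel, 27.5 mm above the table, at y = -0.035 in the press frame; axes as the press's. The channel lies on the board, centred on x = 0, 47 mm wide between two wooden strips 12 mm high (press y -0.035 to 0.115)
- ram_foot (a point): centre of the underside of the steel ram's foot, 30 mm in diameter, under the head; 75 mm above the table at rest, goes down 34 mm with the lever
- rail: wooden rail 45 x 180 x 19 mm (x, y, z), 0.12 to 0.22 kg, loose in the channel, long axis along it, its nose 30 to 60 mm short of the end stop. Origin: centre of its underside; axes as the press's. On top, 35 mm from each end, a white furniture glide 28 mm across, 5 mm thick: the tail one is seated, the nose one stands proud on its pin. With the nose on the stop it is right under the ram
- rail_nose (a point): middle of the rail's leading (right, -y) end face, 9.5 mm above its underside
- rail_tail (a point): middle of the rail's trailing (left, +y) end face, 9.5 mm above its underside: the place to push; 145 mm left of the ram's axis when the rail is home
- glide (a joint): how far the proud glide is pressed in, m: 0 = underside of its flange 10 mm above the wood, 0.010 = flange tight on the wood. Starts at 0 to 0.002; takes about 40 N to go in (by the ram, not by hand) and stays where it is pressed
- lever (a joint): angle of the press's lever, rad: 0 = up at rest, grows as the grip is pushed down, 1.05 = at its lower stop. A spring brings it back to 0 when let go. It turns about the press's y through lever_hinge and lowers the ram 32.4 mm per radian. At the grip it takes about 5 N at first, up to 18 N at the end
- lever_hinge (a point): the lever's axis, in the press's middle plane: press frame (0.035, 0, 0.175). The operator panel hangs above and behind the column, from 0.45 m over the table upwards, beyond about world x 0.59: at the channel stay low, and lift in front of the press
- lever_grip (a point): centre of the lever's grip: black ribbed bar, 28 mm in diameter, 106 mm long, level, along the press's y, between two flat arms, 165 mm from the hinge. At rest 0.70 rad above level in front of the head (0.281 m above the table); at the stop 0.35 rad below level (0.118 m). Push it down from above with closed fingers
- finished_rail: the finished twin of the rail: the same wooden rail with both glides fully seated, lying flat on the table in front of the press; bystander. Origin: centre of its underside
- glue_bottle: white glue bottle with an orange tip, diameter 62, 190 mm tall, standing right of the press; bystander. Origin: centre of its underside
- tape_roll: roll of adhesive tape, 96 mm across, 25 mm high, lying flat in front of the press; bystander. Origin: centre of its underside

How it is judged:
By the outcome, as a careful person would: the job done as asked, in the order asked, and still so for the second after the job is handed in, with the robot touching nothing.
It also fails if it takes over 51 s, if anything falls off the work surface, if the arm or the gripper's body presses on something with over 40 N, if the wrist force passes 120 N, or if a joint passes its speed limit or range.

### The arm

A 6-joint arm with a two-finger parallel gripper is mounted at the origin on the work surface; the furniture and walls round the work are solid. World frame = base frame: x ahead of the robot, y to its left, z up, the work surface at z = 0. Lengths are in m, angles in rad, forces in N, time in s.
With the tool pointing down it reaches from about 0.3 to 0.875 m from the base axis. Payload 4.2 kg.
Tool frame: the origin (TCP) lies midway between the tips of the shut fingers; the grasp point (between the pads) lies 19 mm behind it; z points along the fingers, y is the line along which they close (so a half turn about z gives the same grasp; the last joint's range is limited). The gripper opens to 85 mm and grips with 20 to 120 N. Pads are 22 mm wide; open, the fingers measure 114 mm over their backs; the gripper's body (76 mm by 85 mm) begins 54 mm behind the grasp point. The pads swing forward as they close: fully open they stand 13 mm farther back than shut.
Start: joints at [1.092, 0.32, 1.565, -0, 1.257, -0.02], TCP at [0.255, 0.516, 0.231] pointing down, gripper open.
Joint ranges: [-3.11, 3.11], [-0.84, 2.01], [0.21, 2.61], [-1.34, 4.49], [0.05, 2.63], [-2.56, 2.56]. Speed limits (rad/s): [2.57, 2.57, 3.14, 3.14, 3.14, 3.14].

### API

Orientations are given as a rotation vector (axis times angle).
In Python, from workcell import arm gives the robot as it stands.
- The arm moves only by the shell command python3 -m inch 'ROWS'. ROWS is text: rows parted by semicolons, each of 5 numbers parted by spaces: the gripper's target within -1 to 1 (shut at 1, half-way at 0, fully open at -1), then the shift along the tool's x, y, z each as a share of 20 cm, from -1 to 1, then the turn about the tool's z as a share of 45 degrees, from -1 to 1. In form: grip x y z roll; .... A call has 1 to 5 rows; each row is the pose to reach, as a shift and turn from the pose commanded when the call began, along the tool's axes at that moment; what a row does not reach only later rows make up. A row lasts 1/8 s, in which the tool goes at most 62.5 mm and 10.7 degrees, less where a joint would pass 70% of its speed; a pose out of reach is approached as far as the arm can. A call with a number of a shift or a turn outside -1 to 1 is refused whole. A call with a gripper value outside its range is refused whole. The fingers move at their own pace and stop on an object; the grip force is fixed at half the most. Time passes only in rows, so rows that repeat a pose let the fingers close. It gives the time, the measured TCP pose, the force, the opening and the grip force at its end, in the units of the state.
- arm.read_state(): the state, without advancing time (a new reading comes with each control period).
- arm.grab_frame(name): name is "side" or "top" or "wrist"; returns the picture (480x640x3 uint8, blue, green, red); there is no depth.
- arm.calibration(name): a dict with "mtx" (3x3 intrinsics, pixels), "rvec" (rotation vector, rad) and "tvec" (3), from world to camera coordinates, as OpenCV has them. Camera axes: x right, y down, z forward; pixel columns grow to the right and rows downward; lengths in m; the calibration is good to about 2 mm. A picture is of the moment at which its call begins: read the wrist's pose just before it. calibration takes no time and is no camera call; for the wrist camera it gives the pose at the moment of the call.
- arm.close_job(): hands the job in; it is judged then, once.
The state is a dict: "t": time; "q": joint angles; "qvel": joint speeds; "joint_torque": joint torques, N m; "eef_pos": TCP position; "tool_rot": TCP orientation; "contact_force": force on the tool from outside, world axes, zero at the start; "ft_torque": the same for the moment, N m; "finger_gap": finger opening in m; "grasp_force": force on a finger pad.
Only numpy, scipy, OpenCV 4.12 (cv2) and the standard library are available. Lean on these libraries where they do the work, as an engineer would, in place of code of your own. Each camera call takes 0.05 s, during which the arm holds its last target. There are 200 camera calls.

## Working session

There is one attempt and no reset: what is moved stays moved. The work goes in short steps, Python scripts to look and compute and a shell command to move; the robot and the scene stay as the last step left them, time stands still between calls to the robot, and variables do not carry over. Pictures are saved under pics/ and viewed, at most 10 in all, crops included, and the job is handed in when it is done.

```bash
mkdir -p pics
cat > h.py <<'E'
import numpy as np, cv2
from workcell import arm
def cal(n):
    c=arm.calibration(n); R=cv2.Rodrigues(np.array(c["rvec"],float))[0]; return np.array(c["mtx"],float),R,np.array(c["tvec"],float).ravel()
def ray(n,u,v):
    K,R,t=cal(n); d=R.T@np.linalg.solve(K,[u,v,1.]); return -R.T@t,d
def onz(n,u,v,z):
    o,d=ray(n,u,v); return o+d*(z-o[2])/d[2]
def proj(n,P):
    K,R,t=cal(n); p=K@(R@np.array(P)+t); return p[:2]/p[2]
E
python3 - <<'E'
from h import *
s=arm.read_state();print(s)
for n in("side","top"): 
    f=arm.grab_frame(n);cv2.imwrite(f"pics/{n}0.png",f)
    K,R,t=cal(n);print(n,-R.T@t,R[2],K[0,0])
E
```

```text
{'t': 0.0, 'q': array([ 1.09202111e+00,  3.20272157e-01,  1.56569858e+00,  4.84451556e-06,
        1.25740176e+00, -2.00016588e-02]), 'qvel': array([-0.00067325,  0.00107211, -0.00162568,  0.0002058 ,  0.00227662,
       -0.00039159]), 'joint_torque': array([-2.61329122e-03, -4.15514839e+01, -2.34168720e+01, -3.88397502e-04,
        8.16022017e-03,  3.26555337e-06]), 'eef_pos': array([0.25441113, 0.51510843, 0.23048602]), 'tool_rot': array([-7.14237746e-01, -3.05886802e+00,  2.70711168e-03]), 'contact_force': array([ 0.09449612,  0.17144199, -0.24284016]), 'ft_torque': array([ 0.0093415 ,  0.03855144, -0.00660262]), 'grasp_force': 0.0, 'finger_gap': 0.0852774981125947}
side [0.33071232 0.41766209 0.9152128 ] [ 0.17135914 -0.64069026 -0.74843305] 499.8639886993319
top [ 0.25784079 -0.20202979  1.39887149] [ 0.18192022  0.00981703 -0.98326429] 565.7130866298996
```

View pics/side0.png

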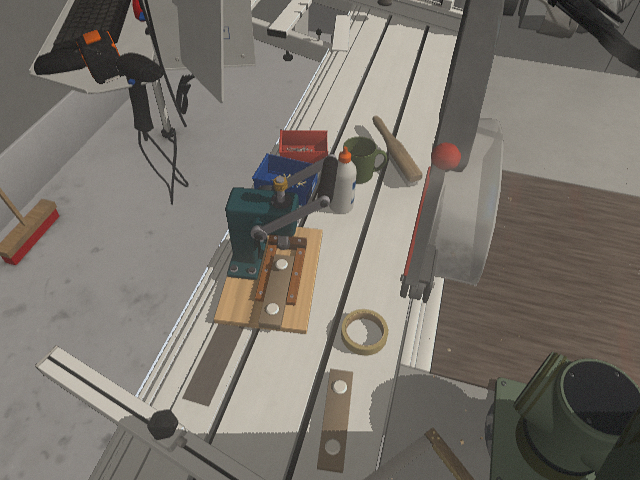

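View pics/top0.png

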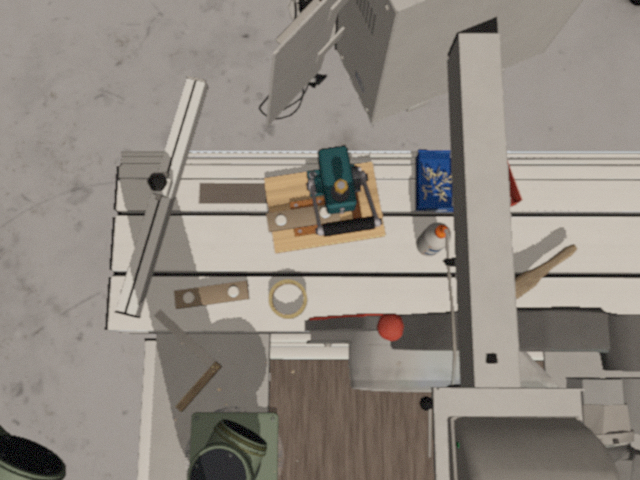

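Run:
```python
from h import *
a=cv2.imread("pics/side0.png")[145:345,200:360];b=cv2.imread("pics/top0.png")[140:260,250:400]
cv2.imwrite("pics/c1.png",cv2.resize(a,None,fx=3,fy=3,interpolation=cv2.INTER_CUBIC))
cv2.imwrite("pics/c2.png",cv2.resize(b,None,fx=5,fy=5,interpolation=cv2.INTER_CUBIC))
```

```text
(no output)
```

View pics/c1.png

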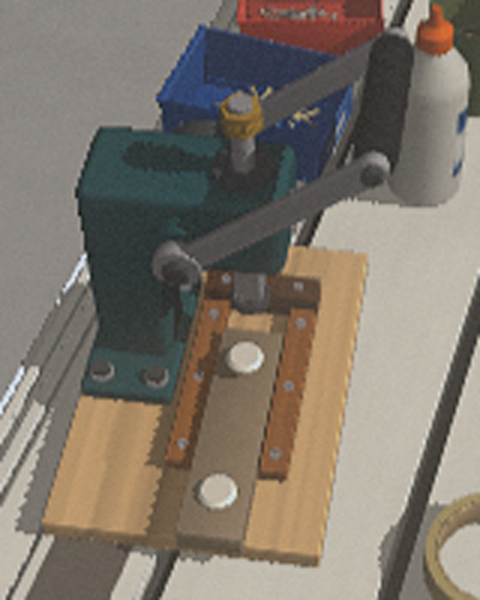

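View pics/c2.png

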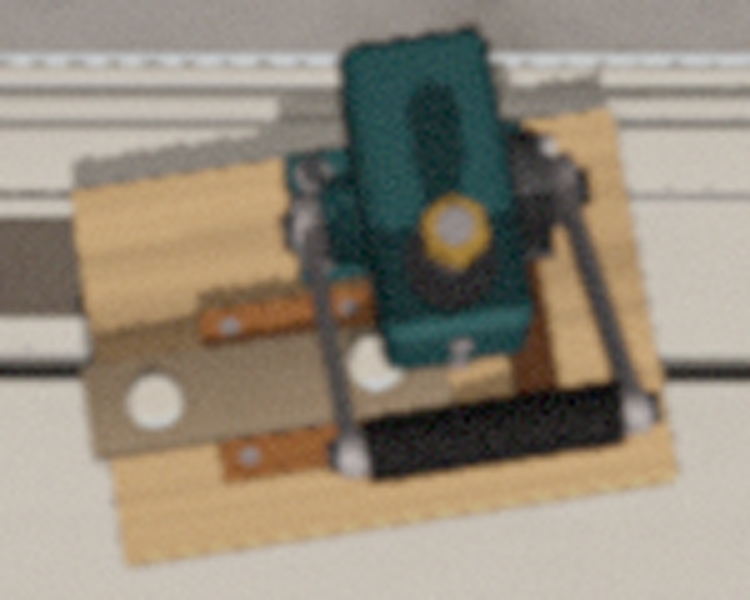

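Run:
```python
from h import *
C2=lambda u,v:(250+u/5-.4,140+v/5-.4); C1=lambda u,v:(200+u/3-.33,145+v/3-.33)
im=np.array([onz("top",*C2(*p),.018)[:2] for p in[(127,566),(675,482),(75,185),(615,110)]])
si=np.array([onz("side",*C1(*p),.018)[:2] for p in[(320,564),(367,255),(43,530)]])
print(im,"\n",si)
m=np.array([(-.075,.17),(-.075,-.11),(.12,.17),(.12,-.11)])
def fit(m,w):
    mc,wc=m.mean(0),w.mean(0);H=(m-mc).T@(w-wc);a=np.arctan2(H[0,1]-H[1,0],H[0,0]+H[1,1])
    R=np.array([[np.cos(a),-np.sin(a)],[np.sin(a),np.cos(a)]]);return a,wc-R@mc,R,(w-wc)-(m-mc)@R.T
for mm,w in((m,im),(m[:3][[0,1,2]],si)): a,o,R,r=fit(mm,w);print(a,o,np.abs(r).max())
w=np.r_[im,si];a,o,R,r=fit(np.r_[m,m[:3]],w);print("both",a,o)
P=lambda x,y,z:np.r_[o+R@[x,y],z]
print("stop",P(0,-.035,.0275),"grip",P(.035-.165*np.cos(.7),0,.281),"home tail",P(0,.145,.0275))
g=P(.035-.165*np.cos(.7),0,.281);print("proj grip",proj("top",g),proj("side",g),"seen top",C2(495,430),"seen side",C1(383,110))
f=lambda w:R.T@(np.array(w[:2])-o)
print("tail glide press frame",f(onz("top",*C2(156,402),.042)),f(onz("side",*C1(218,488),.042)))
print("tail top corners", f(onz("top",*C2(88,370),.037)),f(onz("top",*C2(100,457),.037)),f(onz("side",*C1(180,526),.037)),f(onz("side",*C1(240,536),.037)))
print("fin",onz("top",189,297,.024),onz("top",233,291,.024),"tape",onz("top",288,298,.025))
K,Rr,t=cal("wrist");s=arm.read_state();Rt=cv2.Rodrigues(s["tool_rot"])[0];print(Rt,"cam in tool",Rt.T@(-Rr.T@t-s["eef_pos"]),Rt.T@Rr[2])
```

```text
[[ 0.4821504  -0.08739756]
 [ 0.52523675 -0.35901874]
 [ 0.67792842 -0.05752587]
 [ 0.71807365 -0.33189109]] 
 [[ 0.48311179 -0.07997969]
 [ 0.52998951 -0.35945697]
 [ 0.67287041 -0.04998549]]
0.14940870323774488 [ 0.58306358 -0.2419733 ] 0.0028930848189471225
0.16946417680299108 [ 0.58477748 -0.23702261] 0.0021271892881759707
both 0.15563534924026112 [ 0.58347698 -0.2400465 ]
stop [ 0.58890225 -0.27462347  0.0275    ] grip [ 0.49338032 -0.25418305  0.281     ] home tail [ 0.56100085 -0.09679908  0.0275    ]
proj grip [347.25422176 226.61906646] [328.84050115 180.32642871] seen top (348.6, 225.6) seen side (327.3366666666667, 181.33666666666664)
tail glide press frame [-0.00189697  0.13982108] [0.00130398 0.1388052 ]
tail top corners [0.0204334  0.17100148] [-0.02395188  0.17109318] [0.02182131 0.16895314] [-0.01960302  0.1709587 ]
fin [0.37166862 0.11946691 0.024     ] [0.38665818 0.01277404 0.024     ] tape [ 0.37007107 -0.12149348  0.025     ]
[[-8.96589434e-01  4.42862151e-01 -7.08590238e-04]
 [ 4.42862718e-01  8.96588363e-01 -1.38570824e-03]
 [ 2.16360287e-05 -1.55621957e-03 -9.99998789e-01]] cam in tool [ 0.08614806  0.00056309 -0.142817  ] [-3.27525661e-01 -6.37132916e-04  9.44842069e-01]
```

```bash
cat > n.py <<'E'
from h import *
import sys
a=.1556;o=np.array([.5835,-.240]);R=np.array([[np.cos(a),-np.sin(a)],[np.sin(a),np.cos(a)]])
def nav(x,y,z):
    s=arm.read_state();T=cv2.Rodrigues(s["tool_rot"])[0];p=s["eef_pos"]
    w=np.r_[o+R@[x,y],z];b=a+np.pi/2;roll=np.arctan2(T[1,1],T[0,1])-b
    print("t",s["t"],"press pos",(R.T@(p[:2]-o)).round(4),p[2].round(4),"F",(R.T@s["contact_force"][:2]).round(1),s["contact_force"][2].round(1))
    print("shift/0.2",(T.T@(w-p)/.2).round(3),"roll",(roll/(np.pi/4)).round(3))
if __name__=="__main__": nav(*map(float,sys.argv[1:]))
E
python3 -m inch '1 -1 -0.7 0 -0.78;1 -1 -0.7 0 -0.78;1 -1 -0.7 0 -0.78;1 -1 -0.7 0 -0.78;1 -1 -0.7 0 -0.78'; python3 n.py 0 .215 .1
python3 - <<'E'
from h import *
o1,d1=ray("side",446,157);o2,d2=ray("top",391,327)
A=np.c_[d1,-d2];s=np.linalg.lstsq(A,o2-o1,rcond=None)[0];print(o1+d1*s[0],o2+d2*s[1])
E
```

```text
t: 0.72
eef_pos: [0.373, 0.2984, 0.2312]
tool_rot: [0.233, -3.133, 0.002]
contact_force: [-0.6, -0.5, 0.1]
finger_gap: 0.0
grasp_force: 0.0
t 0.725 press pos [-0.1246  0.5645] 0.2312 F [-0.6 -0.4] 0.1
shift/0.2 [-0.635 -1.742  0.657] roll -0.009
[ 0.29378759 -0.3332588   0.32455559] [ 0.29203076 -0.3331146   0.32448208]
```

```bash
python3 -m inch '1 -0.4 -1 0.3 0;1 -0.4 -1 0.3 0;1 -0.4 -1 0.3 0;1 -0.4 -1 0.3 0;1 -0.4 -1 0.3 0'; python3 n.py 0 .205 .027
```

```text
t: 1.35
eef_pos: [0.482, 0.1151, 0.1701]
tool_rot: [0.236, -3.13, -0.0]
contact_force: [-1.0, 0.8, -0.4]
finger_gap: -0.0004
grasp_force: 0.0
t 1.35 press pos [-0.0453  0.3665] 0.1701 F [-0.8  0.9] -0.4
shift/0.2 [-0.232 -0.807  0.715] roll -0.007
```

```bash
python3 -m inch '1 -0.23 -0.4 0.3 0;1 -0.23 -0.7 0.6 0;1 -0.23 -0.73 0.715 0;1 -0.23 -0.73 0.715 0;1 -0.23 -0.73 0.715 0'; python3 n.py 0 .16 .027
python3 - <<'E'
from h import *
f=arm.grab_frame("side")[200:350,200:360];cv2.imwrite("pics/d1.png",cv2.resize(f,None,fx=3,fy=3))
E
```

```text
t: 1.98
eef_pos: [0.5491, -0.0204, 0.0276]
tool_rot: [0.24, -3.13, -0.002]
contact_force: [-0.7, -0.0, 1.1]
finger_gap: 0.0003
grasp_force: 0.0
t 1.975 press pos [0.     0.2223] 0.0276 F [-0.7  0.1] 1.1
shift/0.2 [-0.001 -0.312  0.002] roll -0.003
```

View pics/d1.png

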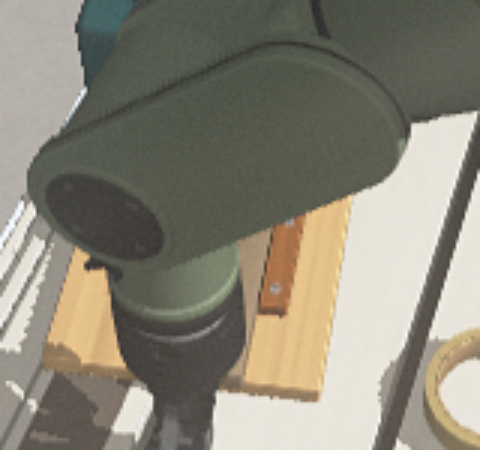

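```bash
python3 -m inch '1 0 -0.06 0 0;1 0 -0.12 0 0;1 0 -0.15 0 0;1 0 -0.15 0 0'; python3 n.py 0 .16 .027
python3 - <<'E'
from h import *
f=arm.grab_frame("top")[130:330,200:400];g=arm.grab_frame("wrist");cv2.imwrite("pics/e1.png",np.hstack([cv2.resize(f,(400,400)),cv2.resize(g,(400,300))[:, :] if 0 else cv2.copyMakeBorder(cv2.resize(g,(400,300)),0,100,0,0,0)]))
E
```

```text
t: 2.52
eef_pos: [0.5543, -0.0513, 0.0287]
tool_rot: [-0.24, 3.132, 0.0]
contact_force: [0.4, -0.2, -0.7]
finger_gap: 0.0003
grasp_force: 0.0
t 2.525 press pos [0.0004 0.191 ] 0.0287 F [ 0.3 -0.3] -0.7
shift/0.2 [ 0.001 -0.155  0.009] roll -0.003
```

View pics/e1.png

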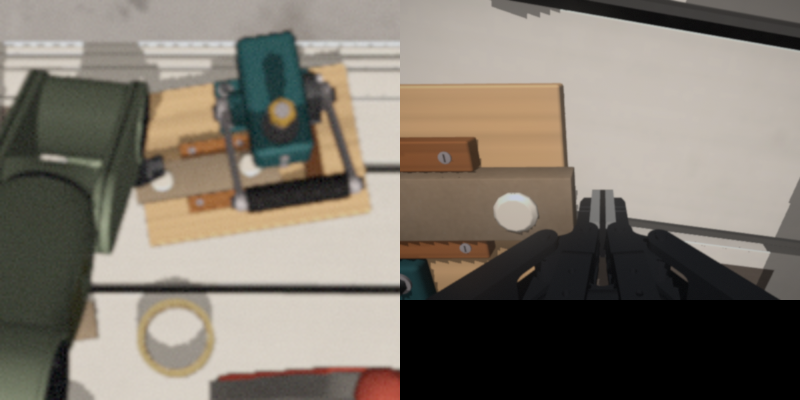

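```bash
python3 -m inch '1 0 -0.03 0 0;1 0 -0.06 0 0;1 0 -0.09 0 0;1 0 -0.12 0 0;1 0 -0.14 0 0'; python3 n.py 0 .155 .027;python3 -m inch '1 0 -0.02 0 0;1 0 -0.03 0 0;1 0 -0.04 0 0'; python3 n.py 0 .155 .027
```

```text
t: 3.25
eef_pos: [0.5584, -0.0789, 0.0282]
tool_rot: [0.241, -3.132, -0.0]
contact_force: [-0.4, 1.2, 0.2]
finger_gap: -0.0001
grasp_force: 0.5
t 3.25 press pos [0.0002 0.163 ] 0.0282 F [-0.2  1.3] 0.2
shift/0.2 [ 0.001 -0.04   0.006] roll -0.003
t: 3.62
eef_pos: [0.5596, -0.0864, 0.0283]
tool_rot: [0.241, -3.132, -0.0]
contact_force: [-0.6, 1.7, -0.5]
finger_gap: 0.0
grasp_force: 0.4
t 3.625 press pos [0.0002 0.1554] 0.0283 F [-0.3  1.8] -0.5
shift/0.2 [ 0.001 -0.002  0.006] roll -0.002
```

Sliding friction only (~1.5 N); continue until the stop.

```bash
python3 -m inch '1 0 -0.01 0 0;1 0 -0.015 0 0;1 0 -0.02 0 0'; python3 n.py 0 .155 .027;python3 -m inch '1 0 -0.01 0 0;1 0 -0.015 0 0;1 0 -0.02 0 0'; python3 n.py 0 .155 .027
```

```text
t: 4.0
eef_pos: [0.56, -0.0891, 0.0282]
tool_rot: [0.24, -3.132, -0.004]
contact_force: [-0.4, 8.4, 0.2]
finger_gap: 0.0001
grasp_force: 3.9
t 4.0 press pos [0.0002 0.1528] 0.0282 F [0.9 8.4] 0.2
shift/0.2 [0.001 0.011 0.006] roll -0.004
t: 4.38
eef_pos: [0.5599, -0.0896, 0.0282]
tool_rot: [0.236, -3.131, -0.013]
contact_force: [0.1, 20.1, 3.1]
finger_gap: 0.0
grasp_force: 10.0
t 4.375 press pos [-0.      0.1523] 0.0282 F [ 3.2 19.9] 3.1
shift/0.2 [-0.     0.014  0.006] roll -0.006
```

```bash
python3 -m inch '1 0 0.15 0 0;1 0 0.25 0 0;1 0.3 0.3 -0.1 0;1 0.6 0.3 -0.3 0;1 0.85 0.3 -0.6 0'; python3 n.py -.17 0.05 .345
```

```text
t: 5.0
eef_pos: [0.3982, -0.0583, 0.1289]
tool_rot: [0.243, -3.129, -0.0]
contact_force: [1.4, -0.6, 0.0]
finger_gap: 0.0001
grasp_force: 0.0
t 5.0 press pos [-0.1549  0.2082] 0.1289 F [ 1.3 -0.8] 0.0
shift/0.2 [ 0.078 -0.791 -1.081] roll -0.001
```

```bash
python3 -m inch '1 0.1 0 -0.3 0;1 0.1 0 -0.6 0;1 0.1 0 -0.9 0;1 0.1 -0.1 -1 0;1 0.1 -0.1 -1 0'; python3 n.py -.1 0.05 .34;  python3 - <<'E'
from h import *
f=arm.grab_frame("top")[130:330,250:400];g=arm.grab_frame("side")[140:340,200:400];cv2.imwrite("pics/f1.png",np.hstack([cv2.resize(f,(300,400)),cv2.resize(g,(400,400))]))
E
```

```text
t: 5.62
eef_pos: [0.385, -0.082, 0.3303]
tool_rot: [-0.239, 3.128, -0.003]
contact_force: [-0.5, -0.1, -0.6]
finger_gap: -0.0002
grasp_force: 0.0
t 5.625 press pos [-0.1716  0.1869] 0.3303 F [-0.5 -0. ] -0.6
shift/0.2 [-0.36  -0.683 -0.046] roll -0.004
```

View pics/f1.png

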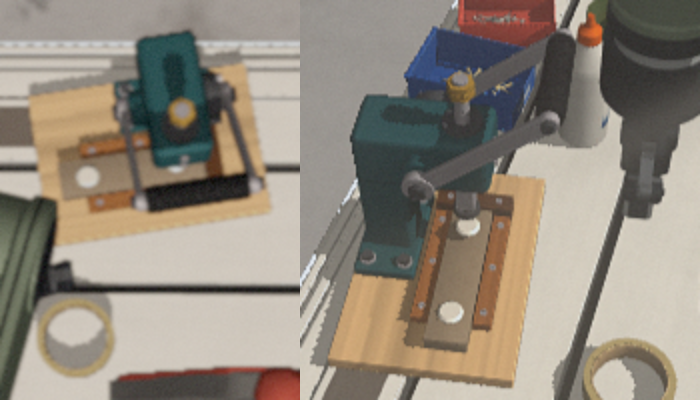

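The rail is home: its nose meets the stop and the proud glide is under the ram. Next, the lever.

```bash
python3 -m inch '1 -0.1 -0.3 -0.03 0;1 -0.2 -0.6 -0.03 0;1 -0.36 -0.9 -0.03 0;1 -0.4 -0.93 -0.03 0;1 -0.4 -0.93 -0.03 0'; python3 n.py -.095 0.0 .3
```

```text
t: 6.35
eef_pos: [0.4917, -0.2522, 0.3326]
tool_rot: [0.241, -3.129, -0.005]
contact_force: [0.0, -0.0, 0.6]
finger_gap: 0.0001
grasp_force: 0.0
t 6.35 press pos [-0.0925  0.0022] 0.3326 F [ 0. -0.] 0.6
shift/0.2 [ 0.012 -0.012  0.163] roll -0.002
```

```bash
python3 -m inch '1 0.01 0 0.12 0;1 0.02 0 0.17 0;1 0.06 0 0.25 0;1 0.1 0 0.33 0;1 0.14 0 0.41 0'; python3 n.py -.125 0.0 .2;python3 -m inch '1 0.015 0 0.08 0;1 0.03 0 0.15 0;1 0.04 0 0.22 0;1 0.045 0 0.29 0;1 0.045 0 0.29 0'; python3 n.py -.12 0.0 .132
```

```text
t: 6.98
eef_pos: [0.4584, -0.2565, 0.2548]
tool_rot: [0.243, -3.123, 0.003]
contact_force: [-14.2, -1.4, 13.6]
finger_gap: 0.0005
grasp_force: 8.8
t 6.975 press pos [-0.1262  0.0031] 0.2548 F [-14.3   0.9] 13.6
shift/0.2 [-0.008 -0.015  0.274] roll -0.0
t: 7.6
eef_pos: [0.4537, -0.2575, 0.1952]
tool_rot: [0.243, -3.13, -0.0]
contact_force: [-4.0, -0.0, 4.3]
finger_gap: -0.0002
grasp_force: 2.4
t 7.6 press pos [-0.1309  0.0028] 0.1952 F [-4.   0.6] 4.3
shift/0.2 [-0.055 -0.014  0.316] roll -0.001
```

Run:
```python
from h import *
f=arm.grab_frame("top")[130:260,250:400];g=arm.grab_frame("side")[140:340,200:400];cv2.imwrite("pics/g1.png",np.hstack([cv2.copyMakeBorder(cv2.resize(f,(375,325)),0,175,0,0,0),cv2.resize(g,(500,500))])[:,75:])
```

```text
(no output)
```

View pics/g1.png

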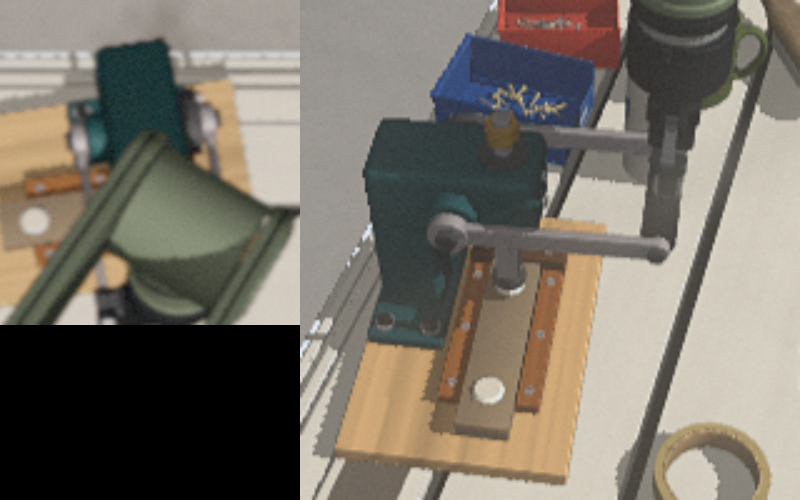

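```bash
python3 -m inch '1 -0.005 0 0.08 0;1 -0.02 0 0.16 0;1 -0.035 0 0.22 0;1 -0.05 0 0.28 0;1 -0.055 0 0.31 0'; python3 n.py -.12 0.0 .132;python3 -m inch '1 0 0 0.02 0;1 0 0 0.02 0'; python3 n.py -.12 0.0 .132
```

```text
t: 8.32
eef_pos: [0.4652, -0.2569, 0.1342]
tool_rot: [0.243, -3.131, 0.002]
contact_force: [-8.4, -1.2, 16.2]
finger_gap: -0.0
grasp_force: 8.0
t 8.325 press pos [-0.1194  0.0016] 0.1342 F [-8.4  0.1] 16.2
shift/0.2 [ 0.003 -0.008  0.011] roll -0.001
t: 8.57
eef_pos: [0.4658, -0.2569, 0.1324]
tool_rot: [-0.243, 3.132, -0.003]
contact_force: [-9.5, 1.4, 22.3]
finger_gap: -0.0001
grasp_force: 10.9
t 8.575 press pos [-0.1189  0.0016] 0.1324 F [-9.2  2.8] 22.3
shift/0.2 [ 0.005 -0.008  0.002] roll -0.001
```

```bash
python3 -m inch '1 0 0 0.015 0;1 0 0 0.015 0'; python3 n.py -.12 0.0 .132;python3 -m inch '1 0 0 0.01 0;1 0 0 0.015 0;1 0 0 0.015 0'; python3 n.py -.12 0.0 .132
```

```text
t: 8.82
eef_pos: [0.4659, -0.257, 0.1319]
tool_rot: [-0.242, 3.13, -0.004]
contact_force: [-13.8, 3.3, 36.8]
finger_gap: 0.0002
grasp_force: 18.4
t 8.825 press pos [-0.1188  0.0015] 0.1319 F [-13.1   5.4] 36.8
shift/0.2 [ 0.006 -0.007 -0.001] roll -0.001
t: 9.2
eef_pos: [0.466, -0.257, 0.1316]
tool_rot: [-0.242, 3.129, -0.006]
contact_force: [-18.5, 6.8, 54.1]
finger_gap: -0.0
grasp_force: 26.7
t 9.2 press pos [-0.1188  0.0014] 0.1316 F [-17.3   9.6] 54.1
shift/0.2 [ 0.006 -0.007 -0.002] roll -0.001
```

```bash
python3 -m inch '1 0.03 0 -0.12 0;1 0.05 0 -0.27 0;1 0.03 0 -0.42 0;1 0 0 -0.57 0;1 -0.06 0 -0.7 0'; python3 -m inch '1 -0.05 0 -0.12 0;1 -0.05 0 -0.25 0;1 -0.05 0 -0.4 0;1 0.2 0 -0.4 0;1 0.4 0 -0.4 0';python3 -m inch '1 0.3 0.3 0 0;1 0.4 0.6 0 0;1 0.4 0.9 0 0;1 0.4 1 0 0;1 0.4 1 0 0'
python3 n.py 0 0 .3;  python3 - <<'E'
from h import *
f=arm.grab_frame("top")[130:330,250:400];g=arm.grab_frame("side")[140:340,200:360];cv2.imwrite("pics/h1.png",np.hstack([cv2.resize(f,(375,500)),cv2.resize(g,(400,500))]))
E
```

```text
t: 9.82
eef_pos: [0.4788, -0.2544, 0.2646]
tool_rot: [-0.241, 3.129, -0.001]
contact_force: [0.6, -1.2, -0.5]
finger_gap: 0.0002
grasp_force: 0.1
t: 10.45
eef_pos: [0.3986, -0.2668, 0.3433]
tool_rot: [-0.243, 3.13, -0.001]
contact_force: [0.7, 0.3, 0.1]
finger_gap: 0.0005
grasp_force: 0.0
t: 11.08
eef_pos: [0.2889, -0.0798, 0.3434]
tool_rot: [-0.249, 3.128, -0.0]
contact_force: [0.6, -0.4, -0.1]
finger_gap: -0.0001
grasp_force: 0.0
t 11.075 press pos [-0.2662  0.2039] 0.3434 F [ 0.5 -0.5] -0.1
shift/0.2 [-1.327 -1.023  0.222] roll 0.004
```

View pics/h1.png

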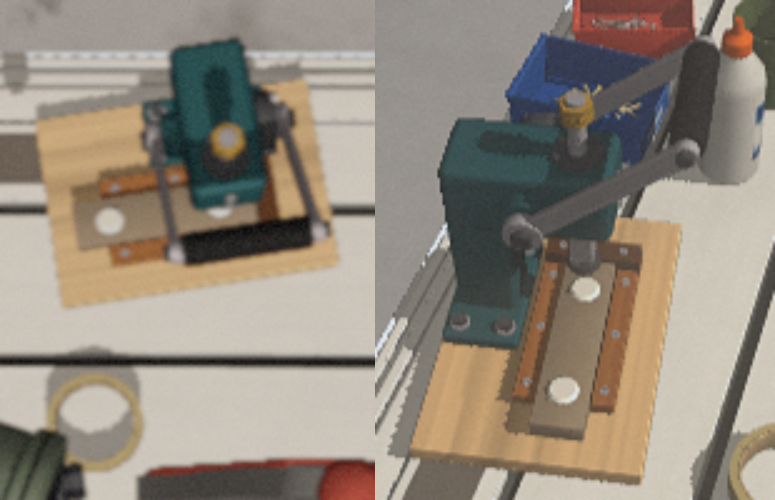

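Run:
```python
from n import *
f=lambda w:R.T@(np.array(w[:2])-o)
print(f(onz("side",275.0,295.6,.042)),f(onz("top",250+109/2.5-.3,130+221/2.5-.3,.042)))
print("nose glide",f(onz("side",200+(586-375)/2.5-.3,140+288/2.5-.3,.042)))
```

```text
[0.00120375 0.10953012] [-0.0018852   0.10872421]
nose glide [ 0.00125712 -0.00089254]
```

The tail glide is at y = 0.109 (0.110 expected) and the nose glide at y ≈ 0 for seated height, so the rail is home and the glide is pressed in.

```bash
python3 -c "
from workcell import arm
print(arm.close_job())"
```

```text
the job is handed in; nothing more can be done
None
```

I slid the rail home against the end stop, pressed the lever to its stop so the glide is seated, and let it come all the way back up; I handed the job in at about 11 s without touching the finished rail, tape roll or glue bottle.

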